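Close a swab vial and present it to the inspection camera

ROBOT

A 6-joint arm with a two-finger parallel gripper is mounted at the origin on a cart in front of the work surface, level with it; the furniture and walls round the work are solid. World frame = base frame: x ahead of the robot, y to its left, z up, the work surface at z = 0. Lengths are in m, angles in degrees, forces in N, time in s.
With the tool pointing down it reaches from about 0.4 to 0.825 m from the base axis. Payload 7 kg.
Tool frame: the origin (TCP) lies between the finger pads; the fingertips stand 11 mm ahead of it and the grasp point (between the pads) lies 8 mm behind it; z points along the fingers, y is the direction in which the jaws open and shut (so a half turn about z gives the same grasp; the last joint's range is limited). The gripper opens to 88 mm and grips with 3 to 60 N. Pads are 19 mm wide; open, the fingers measure 130 mm over their backs; the gripper's body (78 mm by 193 mm) begins 47 mm behind the grasp point.
Start: joints at [91.736, 20.546, 0.682, 0, -70.136, -16.507], TCP at [0.172, 0.653, 0.238] pointing down, gripper open.
Joint ranges: [-176.03, 176.03], [-82.01, 121.73], [-58.28, 71.71], [-173.87, 95.51], [-174.79, -0.11], [-173.66, 173.66]. Speed limits (degrees/s): [136.94, 136.94, 172.46, 180, 180, 180].

INTERFACE

Orientations are given as [roll, pitch, yaw] about the fixed x, y, z axes, in that order (R = Rz(yaw) Ry(pitch) Rx(roll)).
In Python, from plant import r gives the robot as it stands.
- The arm moves only by the shell command python3 -m inch 'ROWS' [OPENING] [FORCE]. ROWS is JSON, a list of rows, each an object of numbers: "x", "y", "z": the shift along the tool's x, y, z as a fraction of full scale; "yaw": the turn about the tool's z as a fraction of full scale. In form: [{"x": .., "y": .., "z": .., "yaw": ..}, ...]. A call has 1 to 5 rows; each row shifts and turns the pose as measured when the row begins, along the tool's axes as they then stand; what a row does not reach is not made up. Full scale, the value 1, is 0.025 m for a shift and 4 degrees for a turn. A row lasts 1/12 s, in which the tool goes at most 41.7 mm and 7.16 degrees, less where a joint would pass 70% of its speed; a pose out of reach is approached as far as the arm can. A call with a number of a shift or a turn outside -1 to 1 is refused whole. A call with a gripper value outside its range is refused whole. OPENING is the opening, from -1 (shut) to 1 (fully open), set as the call begins (- or left out, the last holds). The fingers move at their own pace and stop on an object; FORCE is the grip in N (left out, the last holds). Time passes only in rows, so rows that do not move let the fingers close. It gives the time, the measured TCP pose, the force and the opening at its end, in the units of the state.
- r.get_state(): the state, without advancing time (a new reading comes with each control period).
- r.capture(name): name is "side" or "top"; returns (picture, depth): 384x512x3 uint8, red, green, blue; 384x512 float32, m along the optical axis (not along the pixel's ray), 0 where there is no reading.
- r.camera_info(name): a dict with "mtx" (3x3 intrinsics, pixels), "pose" (4x4, takes a point from camera to world coordinates). Camera axes: x right, y down, z forward; pixel columns grow to the right and rows downward; lengths in m; the calibration is good to about 2 mm. A picture is of the moment at which its call begins. camera_info takes no time and is no camera call.
- r.close_job(): hands the job in, once; it reports no verdict.
The state is a dict: "time_s": time; "joints": joint angles; "qd": joint speeds; "joint_torque": joint torques, N m; "tcp_pos": TCP position; "eef_rot": TCP orientation; "contact_force": force on the tool from outside, world axes, zero at the start; "moment": the same for the moment, N m; "gripper_width": finger opening in m.
Only numpy, scipy, OpenCV 4.12 (cv2) and the standard library are available. Lean on these libraries where they do the work, as an engineer would, in place of code of your own. Each camera call takes 0.05 s, during which the arm holds its last target. There are 200 camera calls.

TASK

Take the swab out of its stand and push it down into the open vial in the rack until its cap sits fully home on the rim. Then take that vial by its body, lift it out of the rack and hold it, cap up, in front of the small inspection camera on the post: the middle of the vial on the lens's line of sight 10 cm in front of the lens, the vial square to that line of sight (so leaning back from upright as much as the camera looks down). Finish while still holding it there steadily; leave the two closed vials in the rack and do not touch the camera.

Things in the scene. Friction and masses are not known exactly. Their poses are not given: they have to be found in the camera images.
- swab_cap (a point): centre of the white cap of the swab, which stands upright in the swab stand. The cap is a round cylinder 16 mm across and 26 mm tall; this point is on its axis, 13 mm above its underside. Below the cap come a tapered plug (10 mm across, 8 mm long) and a shaft 5 mm across with a 7 mm bulb at its end; the bulb's end is 70 mm below the cap's underside. z points up along the swab. About 20 g
- swab_base (a point): centre of the underside of the swab's cap, on the swab's axis; z points up along the swab. Fully home, it coincides with the vial's mouth
- vial_center (a point): middle of the open vial, half-way up on its axis. A clear round vial with a paper label, 20 mm across outside and 90 mm tall; of the three in the rack it is the one without a cap. z points up along the vial, from base to mouth. It sinks 40 mm into its socket, so 50 mm stand above the rack's block. It stands loosely, with 1 mm of play all round. About 40 g
- vial_mouth (a point): centre of the open vial's rim, 45 mm above its middle; z points up along the vial. The bore is 12 mm across and 84 mm deep
- closed_vial_a_center (a point): middle of a vial that is already closed (same vial, with the same 26 mm cap on its rim); to be left in the rack
- closed_vial_b_center (a point): middle of the other vial that is already closed; to be left in the rack
- vial_rack: fixed white rack: a block 50 x 170 x 45 mm on a foot plate 70 x 190 x 5 mm. Origin at the centre of its underside on the worktop. Three sockets in a row along its y axis, 55 mm apart, the middle one at the centre. Grip the vials across the row (along the rack's x axis)
- swab_stand: fixed white stand: a block 44 x 44 x 78 mm on a foot plate 75 x 75 x 6 mm, origin at the centre of its underside on the worktop. The swab hangs in its single central hole, cap resting on the top face (78 mm up)
- lens (a point): centre of the front face of the lens of the inspection camera, a white box head (62 x 56 x 44 mm) on a post 270 mm tall with a round steel foot (90 mm across), fixed. The lens is 250 mm above the worktop and 60 mm in front of the post; the camera looks roughly towards the robot and 30 degrees below the level
- reading_point (a point): point in the air on the camera's line of sight, 100 mm from the lens (200 mm above the worktop), fixed to the camera; the middle of the vial belongs here. x points along the line of sight, away from the lens (30 degrees below the level, roughly towards the robot); y is level; z is square to the line of sight and points up, leaning 30 degrees away from the camera: the vial's z axis belongs along it. The vial's turn about its own axis does not matter
Mind the look-alikes: they are no part of the job. Leave any black look-alike of the part that bears vial_center alone.

How it is judged:
By the outcome, as a careful person would: the job done as asked, in the order asked, and still so for the second after the job is handed in, while the arm keeps its last pose, push and grip.
It also fails if it takes over 58 s, if anything falls off the work surface, if the arm or the gripper's body presses on something with over 40 N, if the wrist force passes 120 N, or if a joint passes its speed limit or range.

## Working session

There is one attempt and no reset: what is moved stays moved. The work goes in short steps, Python scripts to look and compute and a shell command to move; the robot and the scene stay as the last step left them, time stands still between calls to the robot, and variables do not carry over. Pictures are saved under pics/ and viewed, about 8 in all and at most 12, crops included, and the job is handed in when it is done.

```bash
ls; mkdir -p pics; python3 - <<'E'
from plant import r
import cv2,numpy as np
s=r.get_state();print(s)
for n in("side","top"):
    im,d=r.capture(n);cv2.imwrite(f"pics/{n}0.png",im[:,:,::-1]);np.savez(f"{n}0.npz",im=im,d=d)
    print(n,r.camera_info(n))
E
```

```text
pics
{'time_s': 0.0, 'joints': array([ 9.17364665e+01,  2.05915055e+01,  6.33273862e-01, -2.12964992e-02,
       -7.01362136e+01, -1.65080633e+01]), 'qd': array([-0.00015163, -0.06239365, -0.08041738, -0.00563986, -0.04175312,
       -0.01261172]), 'joint_torque': array([ 1.19692344e-03, -5.82726717e+01,  2.93046874e+01,  6.99694365e+00,
        6.94389077e-03, -1.56068609e-04]), 'tcp_pos': array([0.17198672, 0.6522232 , 0.23661439]), 'eef_rot': array([ 1.79903759e+02, -7.64463541e-03, -1.47788431e+01]), 'contact_force': array([-0.00494414,  0.49324237,  0.08953287]), 'moment': array([ 0.01138527,  0.03673103, -0.06814225]), 'gripper_width': 0.08741710813039436}
side {'mtx': array([[439.12672432,   0.        , 251.17554333],
       [  0.        , 439.12672432, 194.65518995],
       [  0.        ,   0.        ,   1.        ]]), 'pose': array([[ 0.83666546, -0.30750503,  0.45324559,  0.13222333],
       [-0.54731797, -0.43791864,  0.71321126, -0.62155811],
       [-0.02083136, -0.84478868, -0.53469443,  0.64692411],
       [ 0.        ,  0.        ,  0.        ,  1.        ]])}
top {'mtx': array([[416.26774143,   0.        , 253.27881132],
       [  0.        , 416.26774143, 189.8099248 ],
       [  0.        ,   0.        ,   1.        ]]), 'pose': array([[-0.02238428, -0.99925329,  0.0314931 ,  0.51212034],
       [-0.99971263,  0.02210201, -0.00928247,  0.03276863],
       [ 0.00857948, -0.03169183, -0.99946086,  1.15607211],
       [ 0.        ,  0.        ,  0.        ,  1.        ]])}
```

View pics/side0.png

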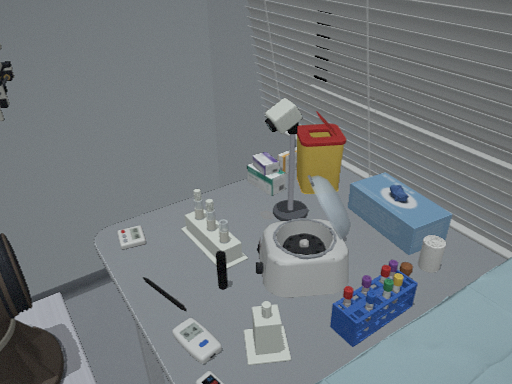

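View pics/top0.png

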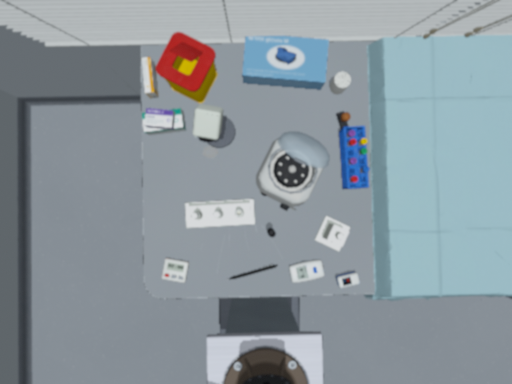

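Side view: the rack vials stand at about (198,203), (210,214) and (223,232). The swab stand is at (267,330) with its cap at (266,310). A black look-alike stands at (221,270), the camera head is at (284,117), and there is a centrifuge at (303,255). In the top view the rack is at (220,213), the stand at (333,234) and the camera head at (208,123).

Candidates for the open vial are the three rack vials (top view (197,214), (218,213), (239,211)) and the black one at (270,230). The third looks shorter, so I'll check it with a crop and take measurements.

```bash
cat > h.py <<'E'
from plant import r
import cv2,numpy as np
from scipy.spatial.transform import Rotation as R
def ray(n,u,v):
    c=r.camera_info(n);p=c["pose"];d=p[:3,:3]@np.linalg.solve(c["mtx"],[u,v,1.]);return p[:3,3],d
def onz(n,u,v,z):
    o,d=ray(n,u,v);return o+d*(z-o[2])/d[2]
def proj(n,P):
    c=r.camera_info(n);p=c["pose"];q=c["mtx"]@(p[:3,:3].T@(np.asarray(P)-p[:3,3]));return q[:2]/q[2]
def world(n,d):
    c=r.camera_info(n);v,u=np.mgrid[:384,:512];k=np.linalg.inv(c["mtx"]);q=np.stack([u,v,np.ones_like(u)],-1)@k.T*d[...,None]
    return q@c["pose"][:3,:3].T+c["pose"][:3,3]
E
python3 - <<'E'
from h import *
S=np.load("side0.npz");T=np.load("top0.npz")
a=cv2.resize(S["im"][180:370,180:300],None,fx=3,fy=3,interpolation=2);b=cv2.resize(T["im"][95:265,175:365],None,fx=2.4,fy=2.4,interpolation=2)
o=np.zeros((600,800,3),np.uint8);o[:a.shape[0],:a.shape[1]]=a;o[:b.shape[0],362:362+b.shape[1]]=b[:,:438]
cv2.imwrite("pics/c1.png",o[:,:,::-1])
W=world("top",T["d"])
def box(z0,z1,u0,v0,u1,v1,im=T):
    m=np.zeros((384,512),np.uint8);m[v0:v1,u0:u1]=1
    m&=((W[...,2]>z0)&(W[...,2]<z1)).astype(np.uint8)
    P=W[m>0];c,sz,an=cv2.minAreaRect(P[:,:2].astype(np.float32));print(len(P),P.mean(0).round(4),"rect",np.round(c,4),np.round(sz,4),round(an,1))
box(.035,.055,180,190,262,240)   # rack block
box(.07,.085,310,210,360,260)    # stand block
box(.086,.12,310,210,360,260)    # swab cap
box(.085,.14,188,200,208,226);box(.085,.14,208,200,229,226);box(.085,.14,230,200,250,226)
box(.2,.32,180,95,240,165)
for p in[(197,214),(218,213),(239,211),(338,236),(270,230),(210,152),(208,123)]:print(p,W[p[1],p[0]].round(3))
W=world("side",S["d"]);
for p in[(283,117),(270,125),(292,128),(291,210)]:print(p,W[p[1],p[0]].round(3))
E
```

```text
1012 [0.4873 0.115  0.0454] rect [0.4905 0.0992] [0.0702 0.2084] 10.3
257 [ 0.4254 -0.1925  0.078 ] rect [ 0.4251 -0.1935] [0.0446 0.044 ] 63.7
41 [ 0.4254 -0.1922  0.1015] rect [ 0.4245 -0.1929] [0.0156 0.0137] 47.7
53 [0.4857 0.169  0.1129] rect [0.4859 0.1693] [0.0186 0.0148] 4.6
50 [0.4879 0.1145 0.1126] rect [0.487 0.115] [0.0166 0.0188] 55.8
29 [0.4893 0.0613 0.0948] rect [0.4892 0.0612] [0.018  0.0164] 44.0
949 [0.6837 0.1176 0.2878] rect [0.6852 0.1189] [0.0565 0.0774] 78.5
(197, 214) [0.488 0.164 0.122]
(218, 213) [0.489 0.112 0.122]
(239, 211) [0.492 0.061 0.073]
(338, 236) [ 0.424 -0.189  0.101]
(270, 230) [ 0.442 -0.017  0.093]
(210, 152) [0.656 0.14  0.001]
(208, 123) [0.681 0.116 0.293]
(283, 117) [0.673 0.094 0.279]
(270, 125) [0.651 0.11  0.26 ]
(292, 128) [0.707 0.104 0.24 ]
(291, 210) [0.714 0.106 0.012]
```

View pics/c1.png

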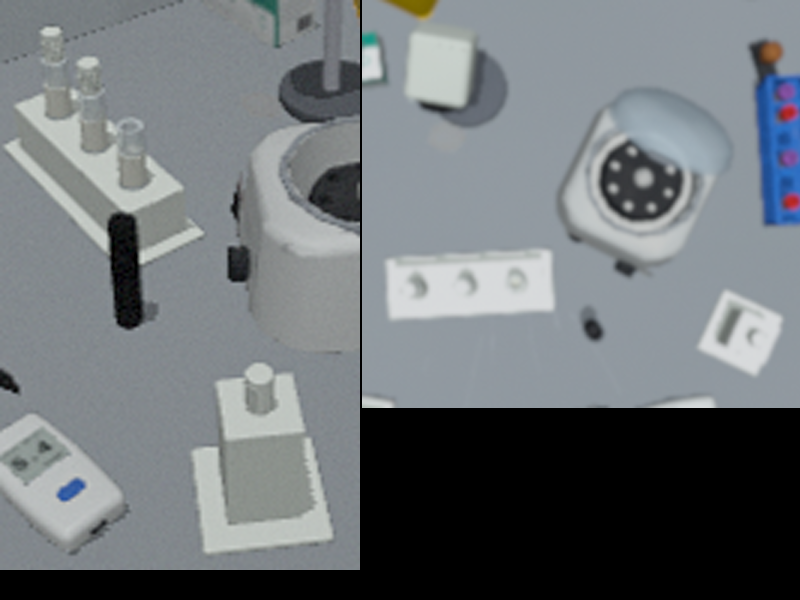

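The crop confirms it: the rack vial nearest −y (world about (0.489, 0.061)) has no cap. The black one at (0.442, −0.017) is loose and is the look-alike. Next I'll refine the cap, the rim and the inspection camera.

```bash
python3 - <<'E'
from h import *
S=np.load("side0.npz");T=np.load("top0.npz")
WT=world("top",T["d"]);WS=world("side",S["d"])
def near(W,x,y,rad,z0,z1):
    P=W[(np.hypot(W[...,0]-x,W[...,1]-y)<rad)&(W[...,2]>z0)&(W[...,2]<z1)]
    return P
for nm,x,y,z0,z1 in[("swab",.425,-.192,.098,.11),("va",.487,.169,.117,.13),("vb",.488,.1145,.117,.13),("open",.489,.061,.091,.105),("stand",.425,-.192,.07,.085)]:
    for n,W in(("top",WT),("side",WS)):
        P=near(W,x,y,.016 if nm!="stand" else .035,z0,z1)
        if len(P)>3:
            c,rr=cv2.minEnclosingCircle(P[:,:2].astype(np.float32));print(nm,n,len(P),P.mean(0).round(4),"circ",np.round(c,4),round(rr,4),"zmax",P[:,2].max().round(4))
# rack top
for n,W in(("top",WT),("side",WS)):
    P=near(W,.488,.115,.12,.040,.05);print("racktop",n,len(P),np.median(P[:,2]).round(4),[np.round(q,4) for q in cv2.minAreaRect(P[:,:2].astype(np.float32))])
# foot
for n,W in(("top",WT),("side",WS)):
    P=near(W,.714,.106,.07,.006,.03)
    c,rr=cv2.minEnclosingCircle(P[:,:2].astype(np.float32));print("foot",n,len(P),np.round(c,4),round(rr,4),np.percentile(P[:,2],[5,50,95]).round(4))
    P=near(W,.69,.11,.08,.03,.22);print("post",n,len(P),P.mean(0).round(4) if len(P) else 0)
    P=near(W,.685,.118,.07,.21,.33);P0=P
    # dominant plane = top face in top view
    A=np.c_[P[:,:2],np.ones(len(P))];w=np.ones(len(P),bool)
    for _ in range(8):
        k=np.linalg.lstsq(A[w],P[w,2],rcond=None)[0];e=P[:,2]-A@k;w=abs(e)<max(.003,np.median(abs(e)))
    nn=np.array([-k[0],-k[1],1]);nn/=np.linalg.norm(nn)
    print("head",n,len(P),w.sum(),"n",nn.round(3),"tilt",np.degrees(np.arccos(nn[2])).round(1),"az",np.degrees(np.arctan2(nn[1],nn[0])).round(1),P[w].mean(0).round(4),[np.round(q,4) for q in cv2.minAreaRect(P[w][:,:2].astype(np.float32))])
a=cv2.resize(S["im"][85:225,240:340],None,fx=5,fy=4,interpolation=2);cv2.imwrite("pics/c2.png",cv2.resize(S["im"][85:225,240:340],None,fx=4,fy=4,interpolation=2)[:,:,::-1])
E
```

```text
swab top 34 [ 0.425  -0.1929  0.1036] circ [ 0.4246 -0.1936] 0.008 zmax 0.1068
swab side 77 [ 0.4265 -0.1967  0.1028] circ [ 0.4272 -0.1951] 0.0097 zmax 0.1069
va top 31 [0.4852 0.1708 0.1212] circ [0.4852 0.1712] 0.0078 zmax 0.124
va side 30 [0.4872 0.1679 0.1198] circ [0.4881 0.1699] 0.0095 zmax 0.1219
vb top 31 [0.4878 0.1158 0.121 ] circ [0.4879 0.1158] 0.0074 zmax 0.125
vb side 31 [0.4889 0.1131 0.1201] circ [0.4892 0.1149] 0.0086 zmax 0.1229
open top 28 [0.4893 0.061  0.0949] circ [0.489  0.0614] 0.0096 zmax 0.0995
open side 38 [0.4916 0.0595 0.094 ] circ [0.4918 0.06  ] 0.0105 zmax 0.0959
stand top 257 [ 0.4254 -0.1925  0.078 ] circ [ 0.4243 -0.1938] 0.0306 zmax 0.0846
stand side 518 [ 0.4243 -0.2001  0.0773] circ [ 0.4275 -0.1949] 0.0312 zmax 0.0849
racktop top 990 0.0454 [array([0.487 , 0.1164]), array([0.0501, 0.1703]), np.float64(1.9922)]
racktop side 719 0.0447 [array([0.4892, 0.1153]), array([0.0519, 0.1752]), np.float64(2.0711)]
foot top 434 [0.7027 0.0958] 0.0523 [0.0081 0.0123 0.0154]
post top 0 0
head top 949 627 n [-0.477  0.088  0.875] tilt 29.0 az 169.5 [0.6801 0.1195 0.2905] [array([0.6808, 0.1196]), array([0.0553, 0.0534]), np.float64(79.0908)]
foot side 543 [0.7159 0.1131] 0.0476 [0.0088 0.0121 0.0151]
post side 398 [0.7131 0.1085 0.1284]
head side 987 493 n [-0.399 -0.279  0.874] tilt 29.1 az -145.0 [0.6776 0.1092 0.28  ] [array([0.6829, 0.1161]), array([0.0564, 0.0673]), np.float64(79.2083)]
```

View pics/c2.png

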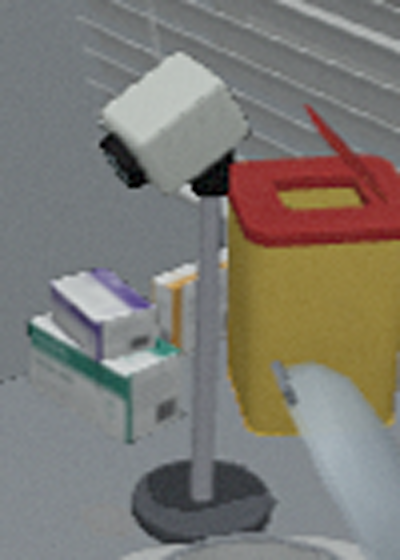

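```bash
python3 -m inch '[{"yaw":-1,"y":0,"x":0,"z":0}]' 1 20
```

```text
time_s: 0.18
tcp_pos: [0.172, 0.652, 0.2362]
eef_rot: [179.9, -0.0, -10.8]
contact_force: [0.5, -0.1, 0.7]
gripper_width: 0.0875
```

The crop shows the camera head at a clean angle, with the lens at lower left (crop (122,160)) and the post foot at (203,500). The two views agree to about 2 mm: lens ≈ (0.655, 0.124, 0.25), looking azimuth ≈ 169.3°, post (0.715, 0.113). The rack is centred at (0.488, 0.116), yaw 2°. The swab is at (0.426, −0.194) and the open vial at (0.490, 0.061). Moving now.

```bash
python3 -m inch '[{"x":0.85,"y":1},{"x":0.85,"y":1},{"x":0.85,"y":1},{"x":0.85,"y":1},{"x":0.85,"y":1}]' 0 20; python3 -m inch '[{"x":0.85,"y":1},{"x":0.85,"y":1},{"x":0.85,"y":1},{"x":0.85,"y":1},{"x":0.85,"y":1}]'; python3 -m inch '[{"x":0.85,"y":1},{"x":0.85,"y":1},{"x":0.85,"y":1},{"x":0.85,"y":1},{"x":0.85,"y":1}]'
```

```text
validation failed for argument at $[0]...
validation failed for argument at $[0]...
validation failed for argument at $[0]...
```

```bash
python3 -m inch '[{"x":0.85,"y":1,"z":0,"yaw":0},{"x":0.85,"y":1,"z":0,"yaw":0},{"x":0.85,"y":1,"z":0,"yaw":0},{"x":0.85,"y":1,"z":0,"yaw":0},{"x":0.85,"y":1,"z":0,"yaw":0}]' 0 20; python3 -m inch '[{"x":0.85,"y":1,"z":0,"yaw":0},{"x":0.85,"y":1,"z":0,"yaw":0},{"x":0.85,"y":1,"z":0,"yaw":0},{"x":0.85,"y":1,"z":0,"yaw":0},{"x":0.85,"y":1,"z":0,"yaw":0}]'; python3 -m inch '[{"x":0.85,"y":1,"z":0,"yaw":0},{"x":0.85,"y":1,"z":0,"yaw":0},{"x":0.85,"y":1,"z":0,"yaw":0},{"x":0.85,"y":1,"z":0,"yaw":0},{"x":0.85,"y":1,"z":0,"yaw":0}]'
```

```text
time_s: 0.6
tcp_pos: [0.2524, 0.5079, 0.2312]
eef_rot: [179.5, -0.0, -10.2]
contact_force: [0.4, -1.4, 0.7]
gripper_width: 0.0597
time_s: 1.02
tcp_pos: [0.3366, 0.3572, 0.2309]
eef_rot: [179.3, 0.0, -10.2]
contact_force: [0.7, 0.0, 0.5]
gripper_width: 0.0442
time_s: 1.43
tcp_pos: [0.4206, 0.2069, 0.2321]
eef_rot: [179.3, 0.1, -10.1]
contact_force: [1.2, 1.3, 0.0]
gripper_width: 0.0438
```

```bash
python3 -m inch '[{"x":0.17,"y":0.98,"z":0,"yaw":1},{"x":0.24,"y":0.97,"z":0,"yaw":1},{"x":0.31,"y":0.95,"z":0,"yaw":1},{"x":0.37,"y":0.93,"z":0,"yaw":1},{"x":0.44,"y":0.9,"z":0,"yaw":1}]'; python3 -m inch '[{"x":0.5,"y":0.87,"z":0,"yaw":1},{"x":0.56,"y":0.83,"z":0,"yaw":1},{"x":0.62,"y":0.79,"z":0,"yaw":1},{"x":0.67,"y":0.74,"z":0,"yaw":1},{"x":0.72,"y":0.69,"z":0,"yaw":1}]'; python3 -m inch '[{"x":0.77,"y":0.64,"z":0,"yaw":1},{"x":0.81,"y":0.59,"z":0,"yaw":1},{"x":0.85,"y":0.53,"z":0,"yaw":1},{"x":0.88,"y":0.47,"z":0,"yaw":1},{"x":0.91,"y":0.41,"z":0,"yaw":1}]'
```

```text
time_s: 1.85
tcp_pos: [0.4204, 0.074, 0.2323]
eef_rot: [179.2, -0.1, -31.0]
contact_force: [0.6, -0.1, 0.6]
gripper_width: 0.0437
time_s: 2.27
tcp_pos: [0.415, -0.0576, 0.2335]
eef_rot: [179.2, -0.4, -52.0]
contact_force: [-0.0, -0.6, -0.3]
gripper_width: 0.0441
time_s: 2.68
tcp_pos: [0.4071, -0.1888, 0.2349]
eef_rot: [179.4, -0.6, -73.0]
contact_force: [1.0, -0.6, 0.7]
gripper_width: 0.0437
```

```bash
python3 -m inch '[{"x":0.1,"y":-0.25,"z":0,"yaw":1},{"x":0.1,"y":-0.25,"z":0.4,"yaw":1},{"x":0.1,"y":-0.2,"z":0.7,"yaw":1},{"x":0,"y":-0.1,"z":0.8,"yaw":0.7},{"x":0,"y":0,"z":0.8,"yaw":0}]'; python3 -m inch '[{"x":0,"y":0,"z":0.5,"yaw":0},{"x":0,"y":0,"z":0.2,"yaw":0},{"x":0,"y":0,"z":0,"yaw":0}]'
python3 - <<'E'
from h import *
s=r.get_state();print(s["tcp_pos"].round(4),s["eef_rot"].round(2))
im,d=r.capture("top");cv2.imwrite("pics/t1.png",cv2.resize(im[150:300,250:450],None,fx=3,fy=3)[:,:,::-1])
im,d=r.capture("side");cv2.imwrite("pics/s1.png",cv2.resize(im[180:380,180:380],None,fx=3,fy=3,interpolation=2)[:,:,::-1])
E
```

```text
time_s: 3.1
tcp_pos: [0.4294, -0.199, 0.1684]
eef_rot: [180.0, -0.8, -89.3]
contact_force: [-0.2, -0.5, -0.2]
gripper_width: 0.0442
time_s: 3.35
tcp_pos: [0.4262, -0.1991, 0.1456]
eef_rot: [179.5, -0.7, -89.4]
contact_force: [-0.1, -1.0, 0.4]
gripper_width: 0.0435
[ 0.4262 -0.1991  0.1456] [179.54  -0.7  -89.4 ]
```

View pics/s1.png

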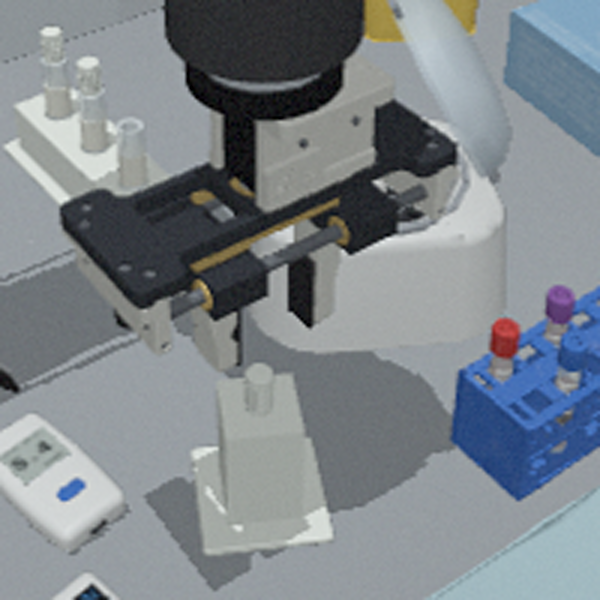

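The fingers straddle the cap, which is at crop (258,375), in the right place. TCP y is 5 mm off, so I'll correct that on the way down and grip.

```bash
python3 -m inch '[{"x":-0.2,"y":0,"z":0.3,"yaw":-0.35},{"x":0,"y":0,"z":0.5,"yaw":0},{"x":0,"y":0,"z":0.5,"yaw":0},{"x":0,"y":0,"z":0.5,"yaw":0},{"x":0,"y":0,"z":0.2,"yaw":0}]'; python3 -m inch '[{"x":0,"y":0,"z":0,"yaw":0}]'
```

```text
time_s: 3.87
tcp_pos: [0.4313, -0.1937, 0.0999]
eef_rot: [-179.6, -0.8, -87.5]
contact_force: [-0.6, -0.1, 0.9]
gripper_width: 0.0439
time_s: 3.95
tcp_pos: [0.4311, -0.1934, 0.0995]
eef_rot: [-179.7, -0.8, -87.5]
contact_force: [0.3, 0.6, 0.0]
gripper_width: 0.0438
```

```bash
python3 -m inch '[{"x":0,"y":0.2,"z":0.2,"yaw":0},{"x":0,"y":0,"z":0.1,"yaw":0},{"x":0,"y":0,"z":0,"yaw":0}]'; python3 -m inch '[{"x":0,"y":0,"z":0,"yaw":0},{"x":0,"y":0,"z":0,"yaw":0},{"x":0,"y":0,"z":0,"yaw":0},{"x":0,"y":0,"z":0,"yaw":0},{"x":0,"y":0,"z":0,"yaw":0}]' -1 25
```

```text
time_s: 4.2
tcp_pos: [0.4267, -0.1934, 0.0928]
eef_rot: [-179.5, -0.8, -87.3]
contact_force: [0.3, -0.6, 0.6]
gripper_width: 0.0438
time_s: 4.62
tcp_pos: [0.4276, -0.1936, 0.0943]
eef_rot: [-179.4, -0.8, -87.3]
contact_force: [-2.6, -0.4, 2.5]
gripper_width: 0.016
```

```bash
python3 -m inch '[{"x":0,"y":0,"z":-0.5,"yaw":0},{"x":0,"y":0,"z":-1,"yaw":0},{"x":0,"y":0,"z":-1,"yaw":0},{"x":0,"y":0,"z":-1,"yaw":0},{"x":0,"y":0,"z":-1,"yaw":0}]'; python3 -m inch '[{"x":0,"y":0,"z":-0.6,"yaw":0},{"x":-1,"y":-0.3,"z":0,"yaw":0},{"x":-1,"y":-0.3,"z":0,"yaw":0},{"x":-1,"y":-0.3,"z":0,"yaw":0},{"x":-1,"y":-0.3,"z":0,"yaw":0}]';  python3 -m inch '[{"x":-1,"y":-0.3,"z":0,"yaw":0},{"x":-1,"y":-0.3,"z":0,"yaw":0},{"x":-1,"y":-0.3,"z":0,"yaw":0},{"x":-0.5,"y":-0.1,"z":0,"yaw":0},{"x":0,"y":0,"z":0,"yaw":0}]'
```

```text
time_s: 5.03
tcp_pos: [0.4224, -0.1917, 0.2056]
eef_rot: [179.9, -0.7, -87.4]
contact_force: [1.0, 1.0, -1.3]
gripper_width: 0.0142
time_s: 5.45
tcp_pos: [0.4508, -0.0909, 0.2282]
eef_rot: [-179.4, -0.8, -87.8]
contact_force: [-0.0, 0.0, -0.3]
gripper_width: 0.0142
time_s: 5.87
tcp_pos: [0.4739, 0.0054, 0.2283]
eef_rot: [-179.2, -0.7, -87.7]
contact_force: [-0.3, -0.8, -0.6]
gripper_width: 0.0142
```

```bash
python3 -m inch '[{"x":-0.8,"y":-0.3,"z":0,"yaw":0},{"x":-0.8,"y":-0.3,"z":0,"yaw":0},{"x":-0.55,"y":-0.15,"z":0,"yaw":0},{"x":0,"y":0,"z":0,"yaw":0}]'
python3 - <<'E'
from h import *
s=r.get_state();print(s["tcp_pos"].round(4),s["eef_rot"].round(2),s["gripper_width"])
im,d=r.capture("side");np.savez("s2.npz",im=im,d=d);cv2.imwrite("pics/s2.png",cv2.resize(im[130:270,160:290],None,fx=4,fy=4,interpolation=2)[:,:,::-1])
print(proj("side",s["tcp_pos"]),proj("side",[.49,.061,.095]))
E
```

```text
time_s: 6.2
tcp_pos: [0.4903, 0.0616, 0.2279]
eef_rot: [-179.2, -0.7, -87.6]
contact_force: [0.8, 0.1, -0.8]
gripper_width: 0.0143
[0.4903 0.0616 0.2279] [-179.21   -0.73  -87.62] 0.014321131914492472
[218.23826003 166.85949478] [221.99300566 221.32439961]
```

View pics/s2.png

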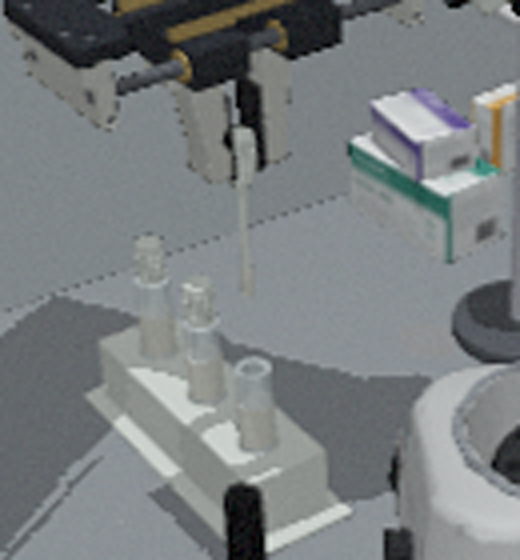

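The swab hangs below the jaws: cap at crop (243,155), bulb end at (248,290). The open vial's mouth is at (252,368). The cap seems to sit near the pad edge, so I'll measure where the swab axis really is.

```bash
python3 - <<'E'
from h import *
S=np.load("s2.npz");W=world("side",S["d"]);im=S["im"].astype(int)
for v in range(158,208,3):
    row=[(u,im[v,u].sum()//3,*W[v,u].round(3)) for u in range(214,228)]
    ok=[q for q in row if abs(q[3]-.055)<.03 and abs(q[2]-.49)<.03]
    br=[q for q in ok if q[1]>95]
    print(v,[(q[0],q[1]) for q in ok], np.mean([q[2:] for q in ok],0).round(4) if ok else "")
im2,d2=r.capture("top");W2=world("top",d2);
P=W2[(abs(W2[...,0]-.49)<.1)&(abs(W2[...,1]-.061)<.1)&(W2[...,2]<.2)&(W2[...,2]>.06)];print(len(P),P[:,2].max() if len(P) else 0)
E
```

```text
158 [(214, np.int64(128)), (215, np.int64(131)), (216, np.int64(107)), (217, np.int64(78)), (220, np.int64(23)), (221, np.int64(20)), (222, np.int64(27)), (223, np.int64(7)), (224, np.int64(23)), (225, np.int64(63)), (226, np.int64(116)), (227, np.int64(129))] [0.4942 0.0553 0.2492]
161 [(214, np.int64(128)), (215, np.int64(129)), (216, np.int64(116)), (217, np.int64(48)), (218, np.int64(76)), (219, np.int64(91)), (220, np.int64(77)), (221, np.int64(42)), (222, np.int64(19)), (223, np.int64(8)), (224, np.int64(26)), (225, np.int64(51)), (226, np.int64(108)), (227, np.int64(135))] [0.4933 0.056  0.2426]
164 [(214, np.int64(132)), (215, np.int64(113)), (216, np.int64(7)), (217, np.int64(35)), (218, np.int64(113)), (219, np.int64(162)), (220, np.int64(160)), (221, np.int64(157)), (222, np.int64(154)), (223, np.int64(121)), (224, np.int64(8)), (225, np.int64(41)), (226, np.int64(97)), (227, np.int64(129))] [0.4911 0.0524 0.2382]
167 [(214, np.int64(132)), (215, np.int64(131)), (216, np.int64(114)), (217, np.int64(58)), (218, np.int64(91)), (219, np.int64(139)), (220, np.int64(135)), (221
[... 974 characters left out ...]
64(149)), (221, np.int64(138))] [0.4915 0.0575 0.1945]
185 [(220, np.int64(146)), (221, np.int64(142))] [0.492  0.06   0.1855]
188 [(220, np.int64(142)), (221, np.int64(146)), (222, np.int64(138))] [0.4913 0.058  0.18  ]
191 [(220, np.int64(139)), (221, np.int64(145)), (222, np.int64(137))] [0.4917 0.0597 0.1717]
194 [(221, np.int64(147)), (222, np.int64(142))] [0.4915 0.0575 0.166 ]
197 [(221, np.int64(148)), (222, np.int64(145)), (223, np.int64(135))] [0.4927 0.0587 0.1577]
200 [(221, np.int64(142)), (222, np.int64(137)), (223, np.int64(136))] [0.492  0.0577 0.1507]
203 [(221, np.int64(146)), (222, np.int64(137)), (223, np.int64(134))] [0.4907 0.057  0.144 ]
206 [] 
405 0.10000587834125718
```

Swab axis in the side camera's frame is (0.4925, 0.0605) and the vial mouth is (0.4918, 0.060), so they are aligned to about 1 mm. The bulb end is about 85 mm below the TCP. I'll lower it in stages.

```bash
python3 -m inch '[{"x":0,"y":0,"z":0.4,"yaw":0},{"x":0,"y":0,"z":0.6,"yaw":0},{"x":0,"y":0,"z":0.4,"yaw":0},{"x":0,"y":0,"z":0.2,"yaw":0},{"x":0,"y":0,"z":0,"yaw":0}]' - 35
```

```text
time_s: 6.72
tcp_pos: [0.4885, 0.0557, 0.1846]
eef_rot: [-179.3, -0.7, -87.8]
contact_force: [0.3, -0.8, -0.1]
gripper_width: 0.0142
```

```bash
python3 -m inch '[{"x":-0.22,"y":-0.05,"z":0,"yaw":0},{"x":0,"y":0,"z":0,"yaw":0}]'; python3 -m inch '[{"x":-0.03,"y":0,"z":0.3,"yaw":0},{"x":-0.03,"y":0,"z":0.3,"yaw":0},{"x":-0.03,"y":0,"z":0.1,"yaw":0}]'
```

```text
time_s: 6.88
tcp_pos: [0.4892, 0.0603, 0.1843]
eef_rot: [-179.3, -0.7, -87.9]
contact_force: [0.5, 0.5, -0.3]
gripper_width: 0.0139
time_s: 7.13
tcp_pos: [0.4905, 0.063, 0.1671]
eef_rot: [-179.1, -0.7, -87.9]
contact_force: [0.9, -0.1, 0.0]
gripper_width: 0.0139
```

```bash
python3 -m inch '[{"x":0.08,"y":0.02,"z":0.2,"yaw":0},{"x":0,"y":0,"z":0.3,"yaw":0},{"x":0,"y":0,"z":0.1,"yaw":0}]';python3 -m inch '[{"x":0,"y":0,"z":0,"yaw":0}]'
```

```text
time_s: 7.38
tcp_pos: [0.4902, 0.0609, 0.1504]
eef_rot: [-179.1, -0.7, -87.9]
contact_force: [0.2, -0.7, -0.6]
gripper_width: 0.0139
time_s: 7.47
tcp_pos: [0.4898, 0.0607, 0.1495]
eef_rot: [-179.2, -0.7, -87.9]
contact_force: [0.3, -0.3, -0.6]
gripper_width: 0.0139
```

Lateral forces are near zero and the bulb is about 30 mm into the bore. Continuing down.

```bash
python3 -m inch '[{"x":0,"y":0,"z":0.25,"yaw":0},{"x":0,"y":0,"z":0.3,"yaw":0},{"x":0,"y":0,"z":0.1,"yaw":0}]';python3 -m inch '[{"x":0,"y":0,"z":0,"yaw":0}]'
```

```text
time_s: 7.72
tcp_pos: [0.4905, 0.0606, 0.1323]
eef_rot: [-179.1, -0.7, -87.9]
contact_force: [0.2, -0.2, -1.3]
gripper_width: 0.0141
time_s: 7.8
tcp_pos: [0.4901, 0.0605, 0.1315]
eef_rot: [-179.2, -0.7, -87.9]
contact_force: [0.2, 0.4, -0.4]
gripper_width: 0.0137
```

```bash
python3 -m inch '[{"x":0,"y":0,"z":0.25,"yaw":0},{"x":0,"y":0,"z":0.15,"yaw":0},{"x":0,"y":0,"z":0,"yaw":0}]';python3 -m inch '[{"x":0,"y":0,"z":0.1,"yaw":0},{"x":0,"y":0,"z":0.1,"yaw":0}]';python3 -m inch '[{"x":0,"y":0,"z":0.1,"yaw":0},{"x":0,"y":0,"z":0.1,"yaw":0}]'
```

```text
time_s: 8.05
tcp_pos: [0.4904, 0.0604, 0.1204]
eef_rot: [-179.2, -0.7, -87.9]
contact_force: [-0.9, -0.0, -1.0]
gripper_width: 0.0136
time_s: 8.22
tcp_pos: [0.4907, 0.0604, 0.1153]
eef_rot: [-179.1, -0.7, -87.9]
contact_force: [0.1, 0.3, -1.4]
gripper_width: 0.0139
time_s: 8.38
tcp_pos: [0.4919, 0.0607, 0.1109]
eef_rot: [-179.0, -0.7, -87.8]
contact_force: [-1.3, 0.1, 24.8]
gripper_width: 0.0138
```

```bash
python3 -m inch '[{"x":0,"y":0.05,"z":0.08,"yaw":0}]';python3 -m inch '[{"x":0,"y":0,"z":0.1,"yaw":0}]';python3 -m inch '[{"x":0,"y":0,"z":0,"yaw":0}]'
python3 - <<'E'
from h import *
im,d=r.capture("side");np.savez("s3.npz",im=im,d=d);cv2.imwrite("pics/s3.png",cv2.resize(im[170:270,170:270],None,fx=6,fy=6,interpolation=2)[:,:,::-1])
E
```

```text
time_s: 8.47
tcp_pos: [0.493, 0.0611, 0.1108]
eef_rot: [-178.8, -0.7, -87.7]
contact_force: [-3.8, -0.4, 25.8]
gripper_width: 0.0137
time_s: 8.55
tcp_pos: [0.4941, 0.0612, 0.1107]
eef_rot: [-178.6, -0.7, -87.7]
contact_force: [-12.2, -0.5, 34.5]
gripper_width: 0.0137
time_s: 8.63
tcp_pos: [0.4937, 0.0609, 0.1115]
eef_rot: [-178.7, -0.7, -87.7]
contact_force: [-4.3, 0.5, -2.1]
gripper_width: 0.0136
```

View pics/s3.png

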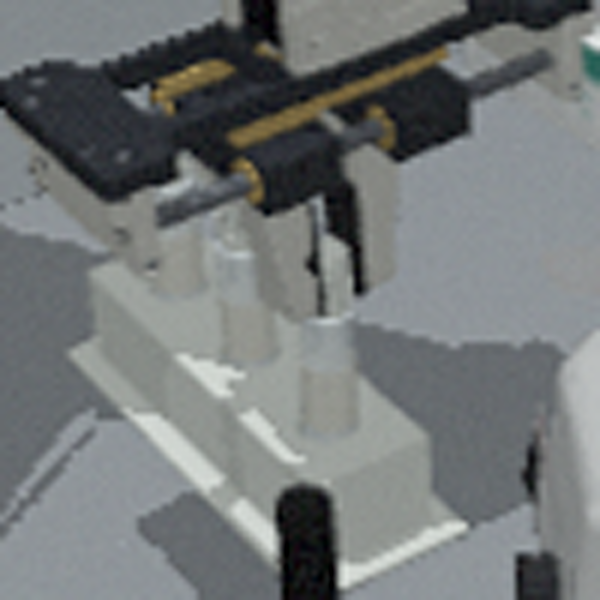

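The cap underside meets the rim at the vial top, crop (328,318). Pushing to 34 N gave no further travel, and z = 0.1108 matches the predicted home height of 0.111. Releasing, backing up slightly and checking the cap height before regripping on the body.

```bash
python3 -m inch '[{"x":0,"y":0,"z":0,"yaw":0},{"x":0,"y":0,"z":0,"yaw":0},{"x":0,"y":0,"z":0,"yaw":0},{"x":0,"y":0.1,"z":0,"yaw":0},{"x":0,"y":0,"z":0,"yaw":0}]' 0 20
python3 - <<'E'
from h import *
im,d=r.capture("side");W=world("side",d)
for x,y in((.4925,.0605),(.4892,.1149)):
    P=W[(np.hypot(W[...,0]-x,W[...,1]-y)<.011)&(W[...,2]>.1)&(W[...,2]<.126)]
    print(len(P),P.mean(0).round(4),np.percentile(P[:,2],[2,98]).round(4),np.round(cv2.minEnclosingCircle(P[:,:2].astype(np.float32))[0],4))
E
```

```text
time_s: 9.1
tcp_pos: [0.4912, 0.0609, 0.1112]
eef_rot: [-178.6, -0.7, -87.7]
contact_force: [0.1, -0.1, -0.4]
gripper_width: 0.0408
88 [0.4897 0.0564 0.1133] [0.1011 0.1222] [0.4909 0.0591]<stdin>:5: RuntimeWarning: Mean of empty slice.
  ret = um.true_divide(
Traceback (most recent call last):
IndexError: index -1 is out of bounds for axis 0 with size 0
```

Cap top reads z = 0.122, the same as the closed vials, so it is home. Lowering onto the body now: TCP to about 0.072, so the pads grip 30 mm above the middle and the palm clears the cap.

```bash
python3 -m inch '[{"x":0,"y":0.02,"z":0.4,"yaw":0},{"x":0,"y":0.02,"z":0.5,"yaw":0},{"x":0,"y":0.02,"z":0.4,"yaw":0},{"x":0,"y":0,"z":0,"yaw":0}]'
```

```text
time_s: 9.48
tcp_pos: [0.4917, 0.0611, 0.0783]
eef_rot: [-178.4, -0.6, -87.6]
contact_force: [0.6, -0.3, -0.1]
gripper_width: 0.0439
```

```bash
python3 -m inch '[{"x":0,"y":0.05,"z":0.2,"yaw":0},{"x":0,"y":0,"z":0.05,"yaw":0},{"x":0,"y":0,"z":0,"yaw":0}]';python3 -m inch '[{"x":0,"y":0,"z":0,"yaw":0},{"x":0,"y":0,"z":0,"yaw":0},{"x":0,"y":0,"z":0,"yaw":0},{"x":0,"y":0,"z":0,"yaw":0},{"x":0,"y":0,"z":0,"yaw":0}]' -1 15
```

```text
time_s: 9.73
tcp_pos: [0.4908, 0.0611, 0.0718]
eef_rot: [-178.5, -0.6, -87.6]
contact_force: [-0.6, -0.0, 0.6]
gripper_width: 0.0436
time_s: 10.15
tcp_pos: [0.4907, 0.0612, 0.0729]
eef_rot: [-178.4, -0.6, -87.6]
contact_force: [-3.1, 0.9, -0.8]
gripper_width: 0.0193
```

Gripped at 19.3 mm. Now lifting out and turning the jaws level across, so the jaw axis is parallel to the rack's row. The interface cannot tilt the tool, so I plan to lean the vial about the jaw axis by nudging its base against the fixed rack's +x edge under a light grip.

```bash
python3 -m inch '[{"x":0,"y":-0.03,"z":-0.5,"yaw":0},{"x":0,"y":-0.03,"z":-0.8,"yaw":0},{"x":0,"y":-0.03,"z":-0.8,"yaw":0},{"x":0,"y":-0.03,"z":-1,"yaw":0},{"x":0,"y":-0.03,"z":-0.6,"yaw":0}]' - 20; python3 -m inch '[{"x":0,"y":0,"z":-0.4,"yaw":0},{"x":0,"y":0,"z":0,"yaw":-1},{"x":0,"y":0,"z":0,"yaw":-1},{"x":0,"y":0,"z":0,"yaw":-1},{"x":0,"y":0,"z":0,"yaw":-1}]'
```

```text
time_s: 10.57
tcp_pos: [0.4886, 0.0607, 0.1647]
eef_rot: [-179.0, -0.8, -87.7]
contact_force: [-0.5, -0.0, -0.4]
gripper_width: 0.019
time_s: 10.98
tcp_pos: [0.4907, 0.062, 0.1812]
eef_rot: [-178.6, -1.0, -71.2]
contact_force: [-0.2, -0.6, -0.2]
gripper_width: 0.0187
```

```bash
python3 -m inch '[{"x":0,"y":0,"z":0,"yaw":-1},{"x":0,"y":0,"z":0,"yaw":-1},{"x":0,"y":0,"z":0,"yaw":-1},{"x":0,"y":0,"z":0,"yaw":-1},{"x":0,"y":0,"z":0,"yaw":-1}]'; python3 -m inch '[{"x":0,"y":0,"z":0,"yaw":-1},{"x":0,"y":0,"z":0,"yaw":-1},{"x":0,"y":0,"z":0,"yaw":-1},{"x":0,"y":0,"z":0,"yaw":-1},{"x":0,"y":0,"z":0,"yaw":-1}]'; python3 -m inch '[{"x":0,"y":0,"z":0,"yaw":-1},{"x":0,"y":0,"z":0,"yaw":-1},{"x":0,"y":0,"z":0,"yaw":-1},{"x":0,"y":0,"z":0,"yaw":-1},{"x":0,"y":0,"z":0,"yaw":-1}]'
```

```text
time_s: 11.4
tcp_pos: [0.4905, 0.062, 0.1818]
eef_rot: [-179.0, -1.4, -50.1]
contact_force: [0.0, 0.3, -1.4]
gripper_width: 0.0194
time_s: 11.82
tcp_pos: [0.49, 0.0618, 0.1819]
eef_rot: [-179.5, -1.6, -29.1]
contact_force: [-0.6, -0.2, -0.4]
gripper_width: 0.0191
time_s: 12.23
tcp_pos: [0.4895, 0.0617, 0.182]
eef_rot: [179.9, -1.7, -8.1]
contact_force: [0.6, -1.1, 0.0]
gripper_width: 0.0191
```

```bash
python3 -m inch '[{"x":0.3,"y":0.1,"z":0,"yaw":-1},{"x":0.8,"y":0.2,"z":0,"yaw":-1},{"x":0.8,"y":0.2,"z":0,"yaw":-0.5},{"x":0.6,"y":0,"z":0,"yaw":0},{"x":0.1,"y":0,"z":0.3,"yaw":0}]'; python3 -m inch '[{"x":0,"y":0,"z":0.7,"yaw":0},{"x":0,"y":0,"z":0.9,"yaw":0},{"x":0,"y":0,"z":0.9,"yaw":0},{"x":0,"y":0,"z":0.4,"yaw":0},{"x":0,"y":0,"z":0,"yaw":0}]'
python3 - <<'E'
from h import *
im,d=r.capture("side");np.savez("s4.npz",im=im,d=d);cv2.imwrite("pics/s4.png",cv2.resize(im[130:270,160:300],None,fx=4,fy=4,interpolation=2)[:,:,::-1])
E
```

```text
time_s: 12.65
tcp_pos: [0.5559, 0.0474, 0.1785]
eef_rot: [179.7, -1.9, 2.8]
contact_force: [0.8, 0.2, 0.2]
gripper_width: 0.0191
time_s: 13.07
tcp_pos: [0.5571, 0.0466, 0.1006]
eef_rot: [179.7, -1.8, 2.6]
contact_force: [-0.8, -0.1, -0.6]
gripper_width: 0.019
```

View pics/s4.png

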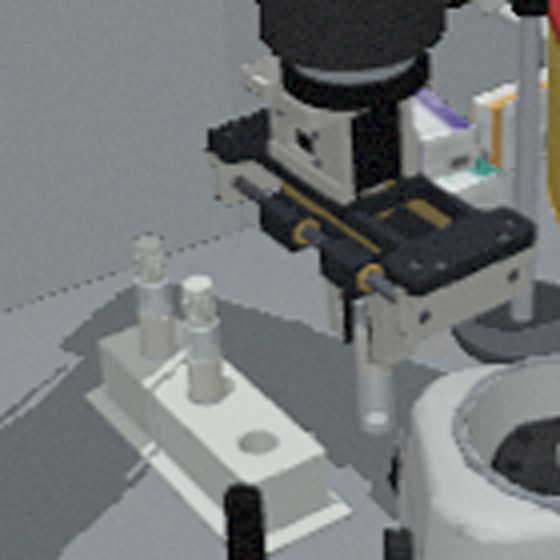

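The vial hangs upright (base at crop (376,425)), clear of the rack, and both closed vials are untouched. Lowering, lightening the grip and nudging against the rack edge.

```bash
python3 -m inch '[{"x":-0.4,"y":0,"z":0.35,"yaw":0},{"x":-0.4,"y":0,"z":0.2,"yaw":0},{"x":-0.2,"y":0,"z":0,"yaw":0},{"x":0,"y":0,"z":0,"yaw":0}]' - 7; python3 -m inch '[{"x":-0.2,"y":0,"z":0,"yaw":0},{"x":-0.2,"y":0,"z":0,"yaw":0}]'; python3 -m inch '[{"x":-0.2,"y":0,"z":0,"yaw":0},{"x":-0.2,"y":0,"z":0,"yaw":0}]'
```

```text
time_s: 13.45
tcp_pos: [0.5318, 0.0457, 0.0884]
eef_rot: [179.8, -2.0, 2.6]
contact_force: [-0.3, 1.2, -1.0]
gripper_width: 0.019
time_s: 13.62
tcp_pos: [0.5226, 0.0459, 0.0897]
eef_rot: [179.8, -2.2, 2.7]
contact_force: [-0.2, -0.2, -0.4]
gripper_width: 0.0191
time_s: 13.78
tcp_pos: [0.5133, 0.0459, 0.0908]
eef_rot: [179.9, -2.4, 2.7]
contact_force: [0.9, -1.5, -0.4]
gripper_width: 0.0191
```

```bash
python3 -m inch '[{"x":-0.2,"y":0,"z":0.1,"yaw":0},{"x":-0.2,"y":0,"z":0.05,"yaw":0}]'; python3 -m inch '[{"x":-0.15,"y":0,"z":0.05,"yaw":0},{"x":0,"y":0,"z":0,"yaw":0}]'
python3 - <<'E'
from h import *
im,d=r.capture("side");np.savez("s5.npz",im=im,d=d);cv2.imwrite("pics/s5.png",cv2.resize(im[150:280,180:310],None,fx=4.5,fy=4.5,interpolation=2)[:,:,::-1])
E
```

```text
time_s: 13.95
tcp_pos: [0.5043, 0.046, 0.088]
eef_rot: [179.9, -2.6, 2.7]
contact_force: [1.5, -1.2, 0.8]
gripper_width: 0.0189
time_s: 14.12
tcp_pos: [0.4996, 0.0458, 0.0866]
eef_rot: [179.9, -2.7, 2.8]
contact_force: [0.7, 0.5, -0.3]
gripper_width: 0.019
```

View pics/s5.png

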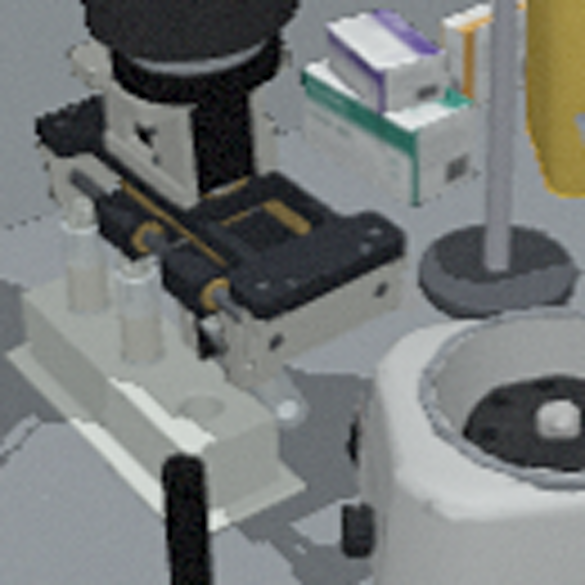

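The vial is leaning as planned: its base has swung out to crop (288,410), towards the camera. I'll check the angle from depth and the projection.

```bash
python3 - <<'E'
from h import *
s=r.get_state();Rm=R.from_euler("xyz",s["eef_rot"],degrees=True).as_matrix()
g=s["tcp_pos"]-.008*Rm[:,2]
for t in(20,25,30,35,40):
    t_=np.radians(t);a=np.array([np.sin(t_),0.02,-np.cos(t_)]);print(t,proj("side",g+.075*a).round(1))
S=np.load("s5.npz");W=world("side",S["d"])
m=(W[...,0]>.517)&(W[...,0]<.57)&(abs(W[...,1]-.045)<.016)&(W[...,2]>.008)&(W[...,2]<.072)
P=W[m];v,u=np.where(m);print(len(P),u.min(),u.max(),v.min(),v.max())
c=P.mean(0);U,s_,V=np.linalg.svd(P-c);print(c.round(4),V[0].round(3),s_.round(4))
for vv in range(v.min(),v.max()+1,2):print(vv,u[v==vv].min(),u[v==vv].max(),W[vv,int(np.median(u[v==vv]))].round(3))
E
```

```text
20 [240.3 244.6]
25 [242.5 242.8]
30 [244.7 240.8]
35 [246.7 238.7]
40 [248.6 236.5]
95 238 248 231 248
[0.527  0.0382 0.0453] [-0.344 -0.013  0.939] [0.104  0.0557 0.022 ]
231 242 242 [0.527 0.041 0.065]
233 241 243 [0.526 0.039 0.061]
235 239 245 [0.524 0.036 0.059]
237 239 246 [0.525 0.038 0.051]
239 238 247 [0.523 0.036 0.048]
241 240 248 [0.529 0.038 0.039]
243 241 247 [0.53  0.039 0.032]
245 243 243 [0.528 0.041 0.025]Traceback (most recent call last):
  File "<stdin>", line 10, in <module>
    return umr_minimum(a, axis, None, out, keepdims, initial, where)
ValueError: zero-size array to reduction operation minimum which has no identity
```

The base pixel (244,241) matches a lean of about 28–29°. Gripping firmly, lifting clear and heading to the reading pose.

```bash
python3 -m inch '[{"x":0,"y":0,"z":0,"yaw":0},{"x":0,"y":0,"z":0,"yaw":0},{"x":0.2,"y":0,"z":-0.3,"yaw":0},{"x":0.2,"y":0,"z":-0.7,"yaw":0},{"x":0,"y":0,"z":-1,"yaw":0}]' - 25; python3 -m inch '[{"x":0,"y":0,"z":-1,"yaw":0},{"x":0,"y":0,"z":-1,"yaw":0},{"x":0,"y":0,"z":-1,"yaw":0},{"x":0,"y":0,"z":-0.4,"yaw":0},{"x":0,"y":0,"z":0,"yaw":0}]'; python3 -m inch '[{"x":0.1,"y":-0.6,"z":0,"yaw":1},{"x":0.2,"y":-0.6,"z":0,"yaw":1},{"x":0.3,"y":-0.6,"z":0,"yaw":1},{"x":0.2,"y":-0.5,"z":0,"yaw":0.4},{"x":0,"y":0,"z":0,"yaw":0}]'
```

```text
time_s: 14.58
tcp_pos: [0.5041, 0.0447, 0.1336]
eef_rot: [179.7, -1.9, 2.7]
contact_force: [0.3, 0.2, -0.1]
gripper_width: 0.0186
time_s: 15.0
tcp_pos: [0.5024, 0.0447, 0.2279]
eef_rot: [179.7, -1.9, 2.7]
contact_force: [0.0, 0.9, -0.7]
gripper_width: 0.0192
time_s: 15.42
tcp_pos: [0.5251, 0.1013, 0.2275]
eef_rot: [-179.8, -1.7, -11.7]
contact_force: [0.1, -0.1, 0.0]
gripper_width: 0.0186
```

```bash
python3 -m inch '[{"x":0.3,"y":-0.6,"z":0,"yaw":-0.25},{"x":0.3,"y":-0.6,"z":0.2,"yaw":0},{"x":0.2,"y":-0.6,"z":0.15,"yaw":0},{"x":0,"y":0,"z":0,"yaw":0},{"x":0,"y":0,"z":0,"yaw":0}]'
python3 - <<'E'
from h import *
im,d=r.capture("side");np.savez("s6.npz",im=im,d=d)
im2,d2=r.capture("top");np.savez("t6.npz",im=im2,d=d2)
a=cv2.resize(im[80:230,180:330],None,fx=4,fy=4,interpolation=2);cv2.imwrite("pics/s6.png",a[:,:,::-1])
s=r.get_state();Rm=R.from_euler("xyz",s["eef_rot"],degrees=True).as_matrix();g=s["tcp_pos"]-.008*Rm[:,2]
print(s["tcp_pos"].round(4),s["eef_rot"].round(2),"g",g.round(4))
az=np.radians(169.3)
for t in(20,25,30,35):
    t_=np.radians(t);z=np.array([np.sin(t_)*np.cos(az),np.sin(t_)*np.sin(az),np.cos(t_)])
    print(t,"base",proj("side",g-.075*z).round(1),"captop",proj("side",g+.041*z).round(1))
E
```

```text
time_s: 15.83
tcp_pos: [0.5534, 0.1433, 0.2142]
eef_rot: [179.9, -1.4, -10.7]
contact_force: [-0.9, -0.5, -0.6]
gripper_width: 0.0189
[0.5532 0.1429 0.2145] [179.89  -1.37 -10.7 ] g [0.553  0.1429 0.2225]
20 base [237.1 172.1] captop [217.8 131.4]
25 base [239.5 170.7] captop [216.4 132.3]
30 base [241.8 169. ] captop [215.  133.3]
35 base [244.  167.2] captop [213.7 134.3]
```

View pics/s6.png

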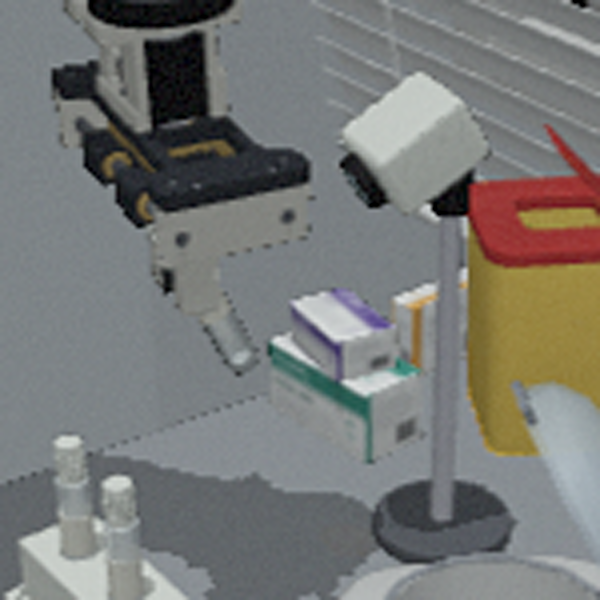

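The vial is held cap up at crop (215,300)–(241,360), with its base towards the lens at (360,180). The base pixel suggests a lean of about 27°. I'll fit the axis from depth.

```bash
cat > fit.py <<'E'
from h import *
from scipy.optimize import least_squares
import sys
def run(im,d):
    s=r.get_state();Rm=R.from_euler("xyz",s["eef_rot"],degrees=True).as_matrix();g=s["tcp_pos"]-.008*Rm[:,2]
    az=np.radians(169.3);t=np.radians(27);z0=np.array([np.sin(t)*np.cos(az),np.sin(t)*np.sin(az),np.cos(t)])
    W=world("side",d);Q=W-g;h=Q@z0;rad=np.linalg.norm(Q-h[...,None]*z0,axis=-1)
    m=(d>0)&(rad<.016)&(h<-.028)&(h>-.074);P=W[m]
    y0=np.array([-np.sin(az),np.cos(az),0]);x0=np.cross(y0,z0)
    def f(p):
        z=z0+p[2]*x0+p[3]*y0;z/=np.linalg.norm(z);q=P-g-.05*-z0-p[0]*x0-p[1]*y0;return (np.linalg.norm(q-np.outer(q@z,z),axis=1)-.01)
    o=least_squares(f,[0,0,0,0],loss="soft_l1",f_scale=.001);p=o.x
    z=z0+p[2]*x0+p[3]*y0;z/=np.linalg.norm(z);c=g-.05*z0+p[0]*x0+p[1]*y0
    lean=np.degrees(np.arctan2(-z@np.array([-np.cos(az),-np.sin(az),0]),z[2]));side=np.degrees(np.arcsin(z@y0))
    v,u=np.where(m);k=np.argmax(-(P-g)@z)
    e=np.sort(-(P-c)@z);print("n",len(P),"rms",np.sqrt(np.mean(f(p)**2)).round(4),"lean",lean.round(1),"side",side.round(1),"c",c.round(4),"base dist from c",e[-5:].round(4))
    base=c-np.percentile(e,98)*z;print("base",base.round(4),"mid",(base+.045*z).round(4),"mid by grip",(g-.03*z).round(4),"offset g-axis",((g-c)-((g-c)@z)*z).round(4))
if __name__=="__main__":
    S=np.load(sys.argv[1]);run(S["im"],S["d"])
E
python3 fit.py s6.npz; python3 - <<'E'
from h import *
T=np.load("t6.npz");W=world("top",T["d"]);P=W[(abs(W[...,0]-.59)<.03)&(abs(W[...,1]-.137)<.03)&(W[...,2]>.12)&(W[...,2]<.24)];print(len(P),P.mean(0) if len(P) else 0,P.max(0) if len(P) else 0)
E
```

```text
n 145 rms 0.0011 lean 25.0 side 0.7 c [0.5771 0.1392 0.1787] base dist from c [0.0225 0.0228 0.0229 0.0231 0.0232]
base [0.5866 0.1377 0.1581] mid [0.5678 0.1407 0.1988] mid by grip [0.5655 0.1409 0.1953] offset g-axis [-0.0032  0.0003 -0.0015]
0 0 0
```

```bash
cat > fit2.py <<'E'
from h import *
from fit import run
fr=[r.capture("side") for _ in range(6)]
D=np.array([f[1] for f in fr]);d=np.where((D>0).all(0),np.median(D,0),0);im=np.mean([f[0] for f in fr],0)
np.savez("last.npz",im=im,d=d);run(im,d)
# silhouette centreline by depth mask
s=r.get_state();Rm=R.from_euler("xyz",s["eef_rot"],degrees=True).as_matrix();g=s["tcp_pos"]-.008*Rm[:,2]
az=np.radians(169.3);hd=np.array([-np.cos(az),-np.sin(az),0]);y0=np.array([-np.sin(az),np.cos(az),0])
W=world("side",d);m=((d>0)&(np.linalg.norm(W-(g+.05*(.46*hd-.88*np.array([0,0,1]))),axis=-1)<.032)&((W-g)[...,2]<-.024)).astype(np.uint8)
k,lab,st,_=cv2.connectedComponentsWithStats(m);m=lab==1+np.argmax(st[1:,4])
v,u=np.where(m);print("mask",m.sum(),u.min(),u.max(),v.min(),v.max())
pc=np.c_[u,v].astype(float);c=pc.mean(0);_,sv,V=np.linalg.svd(pc-c);a=V[0]*np.sign(V[0][1])
n=np.array([-a[1],a[0]]);t=(pc-c)@a;w=(pc-c)@n;cen=[];
for b in np.arange(t.min()+4,t.max()-5,1.5):
    q=w[abs(t-b)<1.2];cen.append((b,(q.min()+q.max())/2,q.max()-q.min()))
cen=np.array(cen);print("widths",cen[:,2].round(1));k=np.polyfit(cen[:,0],cen[:,1],1)
pt=[c+a*b+n*np.polyval(k,b) for b in(cen[0,0],cen[-1,0])]
X=[]
for p in pt:
    o,dr=ray("side",*p);X.append(o+dr*((g-o)@y0)/(dr@y0))
e=X[1]-X[0];print("silhouette lean",np.degrees(np.arctan2(e@hd,-e[2])).round(1),X[0].round(4),X[1].round(4),np.round(pt,1).tolist())
E
python3 fit2.py
```

```text
n 141 rms 0.0005 lean 24.5 side 0.2 c [0.577  0.1388 0.18  ] base dist from c [0.0236 0.0237 0.0239 0.024  0.0242]
base [0.5867 0.137  0.1584] mid [0.5683 0.1403 0.1994] mid by grip [0.5654 0.1404 0.1966] offset g-axis [-0.0035  0.0002 -0.0016]
mask 142 229 244 156 172
widths [8.  8.6 8.3 8.4 8.  8.6 8. ]
silhouette lean 25.6 [0.5734 0.1388 0.1871] [0.5838 0.1368 0.165 ] [[234.5, 159.0], [239.2, 166.7]]
```

Lean is about 25° (24.5° from depth, 25.6° from the silhouette), with sideways tilt below 1°. It needs 5° more, so I'll go back to the rack edge for one more nudge, about 5 mm further.

```bash
python3 -m inch '[{"x":-0.2,"y":0.7,"z":0,"yaw":-1},{"x":-0.2,"y":1,"z":0,"yaw":-1},{"x":-0.2,"y":1,"z":0,"yaw":-1},{"x":-0.1,"y":0.8,"z":0,"yaw":-0.35},{"x":0,"y":0.4,"z":0,"yaw":0}]'; python3 -m inch '[{"x":0,"y":0,"z":0,"yaw":0},{"x":0,"y":0,"z":0.8,"yaw":0},{"x":0,"y":0,"z":0.9,"yaw":0},{"x":0,"y":0,"z":0.9,"yaw":0},{"x":0,"y":0,"z":0.6,"yaw":0}]'
```

```text
time_s: 16.65
tcp_pos: [0.5287, 0.0456, 0.2166]
eef_rot: [179.7, -1.6, 3.5]
contact_force: [-0.2, -0.0, -0.2]
gripper_width: 0.019
time_s: 17.07
tcp_pos: [0.5344, 0.0442, 0.1411]
eef_rot: [180.0, -2.4, 3.3]
contact_force: [-0.2, -0.5, -1.0]
gripper_width: 0.0191
```

```bash
python3 -m inch '[{"x":0,"y":0,"z":0.8,"yaw":0},{"x":0,"y":0,"z":0.8,"yaw":0},{"x":0,"y":0,"z":0.2,"yaw":0},{"x":0,"y":0,"z":0,"yaw":0}]' - 7; python3 -m inch '[{"x":-0.4,"y":0,"z":0.05,"yaw":0},{"x":-0.4,"y":0,"z":0.05,"yaw":0},{"x":-0.2,"y":0,"z":0.05,"yaw":0},{"x":0,"y":0,"z":0,"yaw":0}]'
```

```text
time_s: 17.4
tcp_pos: [0.5355, 0.0451, 0.0925]
eef_rot: [179.9, -2.3, 3.2]
contact_force: [-0.0, -0.2, -0.3]
gripper_width: 0.019
time_s: 17.73
tcp_pos: [0.5096, 0.0444, 0.09]
eef_rot: [180.0, -2.4, 3.2]
contact_force: [-0.0, -0.6, -1.2]
gripper_width: 0.0192
```

```bash
python3 -m inch '[{"x":-0.2,"y":0,"z":0.15,"yaw":0},{"x":-0.2,"y":0,"z":0.05,"yaw":0},{"x":-0.2,"y":0,"z":0.05,"yaw":0},{"x":-0.05,"y":0,"z":0,"yaw":0},{"x":0,"y":0,"z":0,"yaw":0}]'; python3 fit2.py
```

```text
time_s: 18.15
tcp_pos: [0.4941, 0.0446, 0.0856]
eef_rot: [-179.9, -2.9, 3.3]
contact_force: [1.0, -0.8, -0.5]
gripper_width: 0.0197
n 152 rms 0.0038 lean 6.8 side -14.4 c [0.519  0.0438 0.0498] base dist from c [0.0248 0.0259 0.0269 0.0284 0.0297]
base [0.5207 0.0369 0.0249] mid [0.5177 0.0489 0.0682] mid by grip [0.4959 0.0365 0.0644] offset g-axis [-0.0221 -0.0109  0.0015]
mask 287 225 248 232 252
widths [11.7 11.2 10.3  9.8 12.5 15.2 15.2 17.5 19.7 18.8]
silhouette lean -70.7 [0.5291 0.0379 0.0454] [0.5015 0.0431 0.0356] [[243.8, 238.6], [232.1, 245.4]]
```

```bash
python3 -m inch '[{"x":-0.08,"y":0,"z":0,"yaw":0},{"x":0,"y":0,"z":0,"yaw":0}]'; python3 -m inch '[{"x":0,"y":0,"z":0,"yaw":0},{"x":0,"y":0,"z":0,"yaw":0},{"x":0.2,"y":0,"z":-0.3,"yaw":0},{"x":0.2,"y":0,"z":-0.7,"yaw":0},{"x":0,"y":0,"z":-1,"yaw":0}]' - 25; python3 -m inch '[{"x":0,"y":0,"z":-1,"yaw":0},{"x":0,"y":0,"z":-1,"yaw":0},{"x":0,"y":0,"z":-0.8,"yaw":0},{"x":0,"y":0,"z":-0.3,"yaw":0},{"x":0,"y":0,"z":0,"yaw":0}]'; python3 -m inch '[{"x":0.2,"y":-0.6,"z":0,"yaw":1},{"x":0.4,"y":-0.8,"z":0,"yaw":1},{"x":0.5,"y":-0.8,"z":0,"yaw":1},{"x":0.4,"y":-0.7,"z":0,"yaw":0.4},{"x":0,"y":0,"z":0,"yaw":0}]'
```

```text
time_s: 18.62
tcp_pos: [0.4929, 0.0446, 0.0852]
eef_rot: [-179.9, -2.9, 3.3]
contact_force: [0.4, 0.1, -0.9]
gripper_width: 0.0191
time_s: 19.03
tcp_pos: [0.497, 0.0433, 0.1326]
eef_rot: [179.9, -2.2, 3.2]
contact_force: [1.3, -0.5, -0.8]
gripper_width: 0.0191
time_s: 19.45
tcp_pos: [0.4952, 0.0429, 0.2197]
eef_rot: [179.9, -2.3, 3.2]
contact_force: [0.1, 0.5, -1.7]
gripper_width: 0.0191
time_s: 19.87
tcp_pos: [0.5355, 0.1137, 0.2181]
eef_rot: [-179.5, -2.1, -11.2]
contact_force: [0.2, -0.3, -0.3]
gripper_width: 0.0189
```

```bash
python3 -m inch '[{"x":0.2,"y":-0.5,"z":0,"yaw":-0.1},{"x":0.2,"y":-0.5,"z":0,"yaw":0},{"x":0.15,"y":-0.35,"z":0,"yaw":0},{"x":0,"y":0,"z":0,"yaw":0},{"x":0,"y":0,"z":0,"yaw":0}]'; python3 fit2.py
```

```text
time_s: 20.28
tcp_pos: [0.5551, 0.1461, 0.2133]
eef_rot: [-179.9, -1.6, -10.7]
contact_force: [0.2, -0.5, -0.9]
gripper_width: 0.0186
n 122 rms 0.0007 lean 32.1 side 0.5 c [0.584  0.1409 0.1813] base dist from c [0.0224 0.0225 0.0227 0.0228 0.0236]
base [0.5959 0.1389 0.1621] mid [0.5723 0.1429 0.2002] mid by grip [0.5704 0.1428 0.1969] offset g-axis [-0.0028  0.     -0.0018]
mask 138 231 247 154 170
widths [7.9 7.8 7.8 8.5 7.8 7.9 7.8]
silhouette lean 31.9 [0.5806 0.1406 0.1863] [0.5934 0.1382 0.1653] [[236.8, 158.2], [242.5, 165.2]]
```

Lean is 32.1° / 31.9° by the two methods, within about 2° of 30°, with sideways tilt 0.5°. Checking the lens estimate against its pixel, then correcting the position by 3 mm.

```bash
python3 -m inch '[{"x":0,"y":0.14,"z":-0.1,"yaw":0},{"x":0,"y":0,"z":0,"yaw":0},{"x":0,"y":0,"z":0,"yaw":0},{"x":0,"y":0,"z":0,"yaw":0}]'; python3 fit2.py; python3 - <<'E'
from h import *
S=np.load("side0.npz");W=world("side",S["d"]);g=S["im"].mean(-1)
print("proj lens",proj("side",[.6555,.124,.25]).round(1),"side frame",proj("side",[.6566,.1235,.25]).round(1))
d=np.array([-.851,.161,-.5]);v,u=np.where((g<70)&(S["d"]>0)&(np.linalg.norm(W-[.655,.124,.25],axis=-1)<.035)&(W[...,0]<.675))
P=W[v,u];h=(P-[.6555,.124,.25])@d;print(len(P),"dark centroid px",u.mean().round(1),v.mean().round(1),P.mean(0).round(4),"along",np.percentile(h,[5,50,95]).round(4))
f=P[h>np.percentile(h,95)-.006];print("front pts",len(f),f.mean(0).round(4))
im,dd=r.capture("side");cv2.imwrite("pics/s7.png",cv2.resize(im[80:230,180:330],None,fx=4,fy=4,interpolation=2)[:,:,::-1])
E
```

```text
time_s: 20.92
tcp_pos: [0.5539, 0.1409, 0.2181]
eef_rot: [-179.7, -1.8, -10.8]
contact_force: [-0.4, 0.0, -0.5]
gripper_width: 0.0186
n 113 rms 0.0006 lean 32.3 side 0.1 c [0.5834 0.1361 0.1849] base dist from c [0.0205 0.022  0.022  0.0229 0.024 ]
base [0.595  0.134  0.1663] mid [0.5713 0.1384 0.2043] mid by grip [0.5694 0.1382 0.2003] offset g-axis [-0.0032  0.0001 -0.002 ]
mask 141 232 248 154 169
widths [8.5 8.5 8.5 7.9 7.8 8.5 8.5]
silhouette lean 32.6 [0.5798 0.1362 0.1905] [0.5928 0.1337 0.1698] [[237.5, 157.4], [243.3, 164.3]]
proj lens [268.2 126.6] side frame [268.7 126.5]
80 dark centroid px 270.5 124.9 [0.656  0.1159 0.2568] along [-0.0102 -0.0047 -0.0011]
front pts 55 [0.6548 0.1163 0.2554]
```

View pics/s7.png

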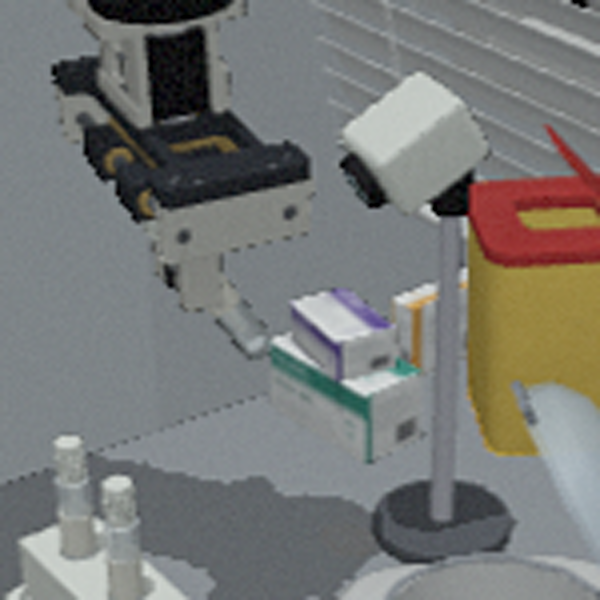

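The lens projects to (268.5,126.5), within a pixel or two of its picture position at about (269,125). The vial is held cap up, leaning back and pointing square to the view. Making one small trim, then checking that it holds steady.

```bash
python3 -m inch '[{"x":0,"y":-0.05,"z":0.06,"yaw":0},{"x":0,"y":0,"z":0,"yaw":0}]'; python3 -m inch '[{"x":0,"y":0,"z":0,"yaw":0},{"x":0,"y":0,"z":0,"yaw":0},{"x":0,"y":0,"z":0,"yaw":0},{"x":0,"y":0,"z":0,"yaw":0}]'; python3 fit2.py; python3 - <<'E'
from h import *
S=np.load("last.npz");W=world("side",S["d"])
for x,y in((.4892,.1149),(.4881,.1699)):
    P=W[(np.hypot(W[...,0]-x,W[...,1]-y)<.012)&(W[...,2]>.1)&(W[...,2]<.13)];print(P.mean(0).round(4),P[:,2].max().round(4))
s=r.get_state();print(s["tcp_pos"].round(4),s["qd"].round(2))
E
```

```text
time_s: 21.43
tcp_pos: [0.5542, 0.1425, 0.2159]
eef_rot: [-179.8, -1.8, -10.8]
contact_force: [-0.9, 0.1, -0.4]
gripper_width: 0.019
time_s: 21.77
tcp_pos: [0.5542, 0.1427, 0.2156]
eef_rot: [-179.8, -1.7, -10.8]
contact_force: [-0.0, -0.3, -0.5]
gripper_width: 0.0193
n 113 rms 0.0005 lean 31.5 side 0.9 c [0.5834 0.1378 0.1828] base dist from c [0.0216 0.022  0.0221 0.0222 0.0227]
base [0.5949 0.136  0.1639] mid [0.5716 0.1396 0.2023] mid by grip [0.5694 0.1402 0.1981] offset g-axis [-0.0034  0.0008 -0.0022]
mask 139 232 248 155 170
widths [8.5 8.5 8.5 7.9 7.9 8.5]
silhouette lean 32.5 [0.5805 0.1377 0.1872] [0.5914 0.1356 0.1699] [[237.5, 158.3], [242.3, 164.1]]
[0.4881 0.1112 0.1126] 0.1216
[0.486  0.1662 0.1124] 0.1218
[0.5542 0.1427 0.2157] [-0.08  0.03  0.04  0.01 -0.06  0.03]
```

The middle is at about (0.570, 0.140, 0.200), lean is about 32°, the hold is steady and the closed vials are still home. Handing in.

```bash
python3 -c "
from plant import r
print(r.close_job())"
```

```text
the job is handed in; nothing more can be done
None
```

I put the swab into the open vial and pushed its cap home. I then took the vial out by its body and handed in at about 22 s, holding it steady at the reading point. No verdict was reported.

- **Cap:** the push stalled at 34 N at the expected height. The cap top read z = 0.122, the same as the closed vials.
- **Lean:** the moves cannot tilt the tool, so I leaned the vial in a light grip by nudging its base against the rack's edge. That took two tries; the first gave only about 25°.
- **Position at the end:** I put the middle of the vial at about (0.570, 0.140, 0.200), against a target of (0.570, 0.140, 0.200). My two height estimates, 0.198 and 0.202, differ by about 4 mm.
- **Angle at the end:** the lean measured 31.5° by depth fit and 32.5° by silhouette, so about 2° over the 30° asked. Sideways tilt was within 1°.
- **Other checks:** both closed vials read their original height in the rack, and the inspection camera was not touched.

The lens position is my own measurement, good to about 2 mm.

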